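# Turn the rotator wheel until the filling stem is up

### The job

Push the spokes of the bench rotator's wheel, one after another, with the fingertips until the capped filling stem of the flask points straight up, then leave the wheel standing still like that and draw back. Either direction will do; push the spokes gently: do not grip the wheel, do not touch the flask or its stem, and do not shove, lift or tip the rotator. Leave everything else on the bench where it is.

Things in the scene. Friction and masses are not known exactly. Their poses are not given: they have to be found in the camera images.
- rotator: white bench rotator, about 4 kg, standing loose on the table (foot 190 x 170 mm, 22 mm high, column and motor head up to 213 mm). Its origin is on the table straight below the wheel's centre; its z is up, its x runs along the wheel's axle from the motor head to the wheel. The motor head reaches from 45 to 135 mm behind the wheel's plane (-x) and 40 mm to either side. Pushed harder than about 10 N it may slide or tip
- wheel_centre (a point): centre of the upright wheel, on the axle, 170 mm above the table; fixed to the rotator, same axes. The spokes lie in the plane through this point square to the rotator's x. Five round bare spokes stand out at even 72 degree steps, with no rim; their thicker grey outer ends (15 mm diameter, round-tipped) reach from 81 to 120 mm from the centre
- wheel (a joint): turn of the wheel, rad, unlimited in practice (+-12.6): at 0 (and every full turn) the filling stem points straight up; growing values turn the stem from up towards the rotator's -y. The spokes stand at 36, 108, 180, 252 and 324 degrees from the stem, so the stem lies midway between two spokes. The wheel is balanced and has dry friction of 0.15 N m (about 1.5 N at a spoke's end): it stays where it is left
- flask: flat white drum flask, 100 mm across, 32 mm thick, fixed in the middle of the wheel and turning with it; origin at the wheel's centre, its z points along the filling stem, its x along the axle. Not to be touched
- stem_tip (a point): outer end of the filling stem's black cap, 82 mm from the wheel's centre; axes as the flask's. The stem is a 15 mm tube with a 22 mm wide black cap standing out radially from the drum; it is shorter than the spokes
- dish: bystander: closed culture dish, pale inside, 90 mm across, 18 mm high, on the table near the wheel; origin under its centre
- cup: bystander: small black plastic cup, 48 mm across, 45 mm high, on the table near the wheel; origin under its centre
- bottle: bystander: amber reagent bottle, 60 mm across, 130 mm high; origin under its centre
- jar: bystander: white jar, 56 mm across, 60 mm high; origin under its centre
- tube_rack: bystander: grey rack with capped tubes, 70 x 140 mm, 76 mm high; origin under its centre
- slide_box: bystander: black slide box, 85 x 50 x 30 mm; origin under its centre

How it is judged (in metres and radians):
At the end, for the whole second after the job is handed in: The filling stem points up to within 0.12 rad (7 degrees), the wheel is at rest, the rotator stands upright within 25 mm of where it was, and every bystander is within 15 mm of where it was (angle between stem_tip's own z axis and vertical below 0.12 rad and height (world z) of stem_tip above 0.24 m and velocity of joint wheel between -0.05 and 0.05 rad/s and angle between rotator's own z axis and vertical below 0.03 rad and distance of rotator from where it was at the start of the episode below 0.025 m and distance of each of dish, cup, bottle, jar, tube_rack, slide_box from where it was at the start of the episode below 0.015 m); the robot touches nothing.
It fails at once if the flask or its stem is touched (contact force between flask and anything else above 0.5 N).
It fails at once if the wheel is gripped or pushed hard (over 25 N) (contact force between any of the fingers, the arm and wheel above 25 N).
It fails at once if the rotator is shoved more than 25 mm, lifted or tipped (distance of rotator from where it was at the start of the episode above 0.025 m or height (world z) of rotator above 0.01 m or angle between rotator's own z axis and vertical above 0.08 rad).
It fails at once if a bystander is moved more than 15 mm (distance of any of dish, cup, bottle, jar, tube_rack, slide_box from where it was at the start of the episode above 0.015 m).
It also fails if it takes over 51 s, if anything falls off the work surface, if the arm or the gripper's body presses on something with over 40 N, if the wrist force passes 120 N, or if a joint passes its speed limit or range.

### The arm

A 7-joint arm with a two-finger parallel gripper is mounted at the origin on the work surface. World frame = base frame: x ahead of the robot, y to its left, z up, the work surface at z = 0. Lengths are in mm, angles in rad, forces in N, time in s.
With the tool pointing down it reaches from about 400 to 875 mm from the base axis. Payload 4.4 kg.
Tool frame: the origin (TCP) lies at the very end of the fingers, on their centre line; the grasp point (between the pads) lies 19 mm behind it (robot.tcp_to_grasp is the distance from the TCP to the grasp point, in mm); z points along the fingers, y is the direction in which the jaws open and shut (so a half turn about z gives the same grasp; the last joint's range is limited). The gripper opens to 85 mm and grips with 20 to 120 N. Pads are 22 mm wide; open, the fingers measure 114 mm over their backs; the gripper's body (76 mm by 85 mm) begins 54 mm behind the grasp point. The pads swing forward as they close: fully open they stand 13 mm farther back than shut.
Start: joints at [-1.275, 0.628, 0.038, 1.517, -0.027, 0.996, -0.02], TCP at [230.05, 607.943, 231.313] pointing down, gripper open.
Joint ranges: [-3.06, 3.06], [-0.37, 2.12], [-1.25, 1.32], [0.18, 2.47], [-1.1, 4.24], [0.23, 1.98], [-2.94, 2.94]. Speed limits (rad/s): [2.57, 2.57, 3.14, 3.14, 3.14, 3.14, 3.14].

### API

Orientations are given as a unit quaternion [x, y, z, w].
In Python, from plant import sensors, optics, close_job, robot gives the robot as it stands.
- The arm moves only by the shell command python3 -m pendant 'ROWS'. ROWS is text: rows parted by semicolons, each of 7 numbers parted by spaces: the closure, from 0 (fully open) to 1 (shut), then the shift along the tool's x, y, z in m, then the turn, a rotation vector about the tool's x, y, z in degrees. A call has 1 to 12 rows; each row shifts and turns the pose as measured when the row begins, along the tool's axes as they then stand; what a row does not reach is not made up. A row lasts 1/10 s, in which the tool goes at most 50 mm and 8.59 degrees, less where a joint would pass 70% of its speed; a pose out of reach is approached as far as the arm can. A call with a gripper value outside its range is refused whole. The fingers move at their own pace and stop on an object; the grip force is fixed at half the most. Time passes only in rows, so rows that do not move let the fingers close. It gives the time, the measured TCP pose, the force and the opening at its end, in the units of the state.
- sensors.get_state(): the state, without advancing time (a new reading comes with each control period).
- optics.snapshot(name): name is "side" or "top" or "wrist"; returns the picture (420x560x3 uint8, red, green, blue); there is no depth.
- optics.camera_model(name): a dict with "camera_matrix" (3x3 intrinsics, pixels), "rvec" (rotation vector, rad) and "tvec" (3), from world to camera coordinates, as OpenCV has them; the wrist camera has in their place "tool_from_camera" (4x4, takes a point from camera to tool coordinates, whose origin is the TCP and whose axes are the flange's). Camera axes: x right, y down, z forward; pixel columns grow to the right and rows downward; lengths in mm; the calibration is good to about 2 mm. The wrist camera is an equidistant fisheye: a pixel r from the principal point sees the ray r / f radians off the axis. A picture is of the moment at which its call begins: read the wrist's pose just before it. camera_model takes no time and is no camera call.
- close_job(): hands the job in, once; it reports no verdict.
The state is a dict: "t": time; "qpos": joint angles; "dq": joint speeds; "effort": joint torques, N m; "position": TCP position; "tool_rot": TCP orientation; "ft_force": force on the tool from outside, world axes, zero at the start; "wrist_torque": the same for the moment, N m; "gripper_width": finger opening in mm.
Only numpy, scipy, OpenCV 4.12 (cv2) and the standard library are available. Lean on these libraries where they do the work, as an engineer would, in place of code of your own. Each camera call takes 0.05 s, during which the arm holds its last target. There are 200 camera calls.

## Working session

There is one attempt and no reset: what is moved stays moved. The work goes in short steps, Python scripts to look and compute and a shell command to move; the robot and the scene stay as the last step left them, time stands still between calls to the robot, and variables do not carry over. Pictures are saved under pics/ and viewed, about 8 in all and at most 12, crops included, and the job is handed in when it is done.

```bash
mkdir -p pics
python3 - <<'E'
from plant import sensors, optics, robot
import cv2,numpy as np
print(sensors.get_state())
for n in ("side","top","wrist"):
    cv2.imwrite(f"pics/{n}0.png",optics.snapshot(n)[:,:,::-1]); print(n,optics.camera_model(n))
E
```

```text
{'t': 0.0, 'qpos': array([-1.27477903,  0.62936174,  0.03846335,  1.51838107, -0.02701597,
        0.99626096, -0.01998904]), 'dq': array([ 1.02559922e-03, -9.47228928e-04, -1.17943575e-03,  1.32643558e-03,
        9.28110527e-05,  2.86123941e-04,  1.92601310e-03]), 'effort': array([-6.04399229e-04, -5.63398755e+01,  1.22614168e+00, -1.93445814e+01,
        1.10554430e-02,  1.03324463e-02, -3.57234285e-05]), 'position': array([229.84405181, 607.34235567, 230.37516421]), 'tool_rot': array([ 1.79930933e-01,  9.83678791e-01, -9.32979887e-04, -1.57927565e-04]), 'ft_force': array([-0.24981505, -0.39106872, -0.59967382]), 'wrist_torque': array([-0.0827327 ,  0.01743875,  0.03378015]), 'gripper_width': 85.27832161544161}
side {'camera_matrix': array([[535.94179796,   0.        , 284.89239338],
       [  0.        , 535.94179796, 205.81550951],
       [  0.        ,   0.        ,   1.        ]]), 'rvec': array([ 2.107973 , -0.654151 ,  0.3652819]), 'tvec': array([-460.806731  ,  318.36482787, 1390.32058044])}
top {'camera_matrix': array([[392.54326234,   0.        , 282.56650148],
       [  0.        , 392.54326234, 205.01782485],
       [  0.        ,   0.        ,   1.        ]]), 'rvec': array([ 2.12208385, -2.14793232,  0.18682184]), 'tvec': array([ -18.65864061,  566.87070098, 1142.90507796])}
wrist {'camera_matrix': array([[325.1922621,   0.       , 278.8107597],
       [  0.       , 325.1922621, 213.6353827],
       [  0.       ,   0.       ,   1.       ]]), 'tool_from_camera': array([[ 1.88174717e-04, -9.58696696e-01, -2.84430326e-01,
         7.10547013e+01],
       [ 9.99999969e-01,  1.34030363e-04,  2.09823777e-04,
        -1.54784051e+00],
       [-1.63035062e-04, -2.84430357e-01,  9.58696691e-01,
        -1.42832553e+02],
       [ 0.00000000e+00,  0.00000000e+00,  0.00000000e+00,
         1.00000000e+00]])}
```

View pics/side0.png

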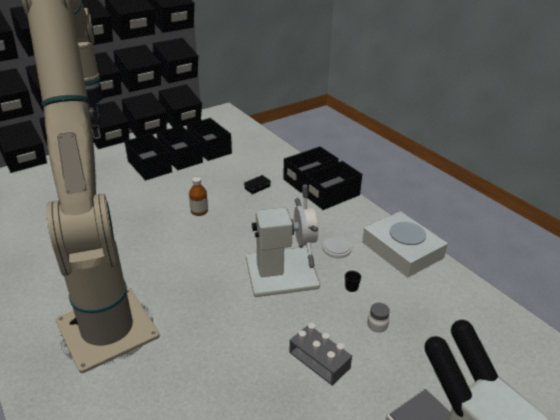

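View pics/top0.png

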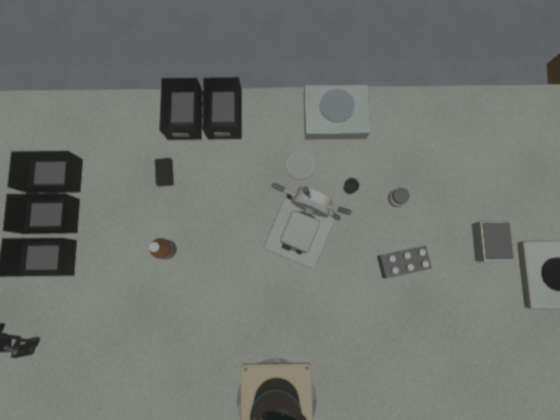

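```bash
cat > h.py <<'E'
import numpy as np,cv2
from plant import optics,sensors
M={n:optics.camera_model(n) for n in("side","top")}
def proj(n,P):
    m=M[n];return cv2.projectPoints(np.float64(P).reshape(-1,1,3),m["rvec"],m["tvec"],m["camera_matrix"],None)[0][:,0]
def back(n,uv,z):
    m=M[n];R=cv2.Rodrigues(m["rvec"])[0];c=-R.T@m["tvec"].ravel()
    d=R.T@np.linalg.inv(m["camera_matrix"])@[*uv,1];return c+d*(z-c[2])/d[2]
def crop(n,img,u,v,w,h,s):
    return cv2.resize(img[v:v+h,u:u+w],None,fx=s,fy=s,interpolation=cv2.INTER_CUBIC)
E
python3 - <<'E'
from h import *
t=cv2.imread("pics/top0.png");s=cv2.imread("pics/side0.png")
a=crop("t",t,255,145,100,130,4);b=crop("s",s,240,175,100,130,4)
cv2.imwrite("pics/c1.png",np.hstack([a,b]))
for uv,z in [((290,193),22),((265,250),22),((316,267),22),((334,210),22),((300,165),18),((351,186),45),((400,197),60),((405,262),76),((161,248),130),((164,172),30)]: print(uv,back("top",uv,z).round())
E
```

```text
(290, 193) [609. -49.  22.]
(265, 250) [433.  29.  22.]
(316, 267) [ 380. -124.   22.]
(334, 210) [ 554. -185.   22.]
(300, 165) [700. -83.  18.]
(351, 186) [ 624. -236.   45.]
(400, 197) [ 585. -380.   60.]
(405, 262) [ 390. -378.   76.]
(161, 248) [436. 313. 130.]
(164, 172) [679. 343.  30.]
```

View pics/c1.png

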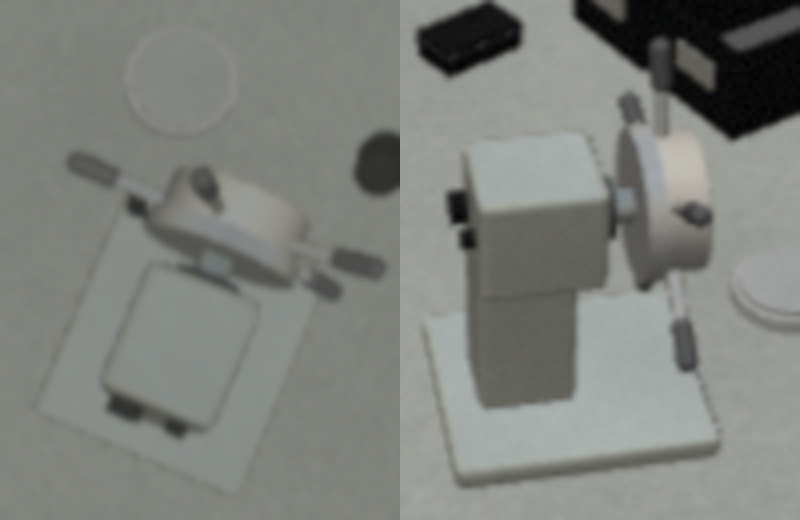

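```bash
cat >> h.py <<'E'
def pts(p,q,rs=118):
    x,y,w=p;Y=np.array([-np.sin(w),np.cos(w),0]);C=np.array([x,y,170])
    d=lambda a:np.cos(a)*np.array([0,0,1])-np.sin(a)*Y
    return np.array([C+82*d(q)]+[C+rs*d(q+np.radians(36+72*k)) for k in range(5)])
E
python3 - <<'E'
from h import *
from scipy.optimize import least_squares
T=np.array([[273,185.5],[349.5,211.5],[339,218]]);S=np.array([[305,186],[297,200],[310.7,266]])
tc=np.array([306,190]);sc=np.array([313.7,228.3])
foot=np.array([[290,193],[265,250],[316,267],[334,210]])
def res(v):
    P=pts(v[:3],v[3]);a=proj("top",P);b=proj("side",P)
    f=lambda O,A:[ (O_i-A[np.argmin(((A-O_i)**2).sum(1))]) for O_i in O]
    return np.concatenate(f(T,a[1:])+f(S,b[1:])+f([tc],a)+f([sc],b)).ravel()
best=sorted([least_squares(res,[570,-120,w,q],loss='soft_l1',x_scale=[10,10,.1,.1]) for q in np.arange(0,6.3,.1) for w in(-.42,)],key=lambda r:r.cost)
for r in best[::8][:4]: print(r.cost.round(2),r.x.round(3))
r=best[0];P=pts(r.x[:3],r.x[3]);print(res(r.x).reshape(-1,2).round(1));print(P.round());print(proj("top",P).round(),proj("side",P).round())
E
```

```text
4.91 [ 5.53267e+02 -1.05763e+02 -4.21000e-01  1.63300e+00]
4.91 [ 5.53267e+02 -1.05763e+02 -4.21000e-01  1.63300e+00]
4.91 [ 5.53267e+02 -1.05763e+02 -4.21000e-01  1.63300e+00]
4.91 [ 5.53267e+02 -1.05763e+02 -4.21000e-01  5.40300e+00]
[[ 0.4  1. ]
 [-0.7 -1.4]
 [-0.2 -0.8]
 [ 0.6  0.9]
 [ 0.6  0.4]
 [-0.6 -1.4]
 [ 1.2  1. ]
 [-0.9 -0.6]]
[[ 520. -180.  165.]
 [ 516. -189.   95.]
 [ 571.  -66.   60.]
 [ 601.    2.  177.]
 [ 565.  -79.  284.]
 [ 513. -197.  233.]]
[[340. 214.]
 [339. 219.]
 [296. 203.]
 [273. 185.]
 [305. 189.]
 [350. 213.]] [[312. 245.]
 [311. 267.]
 [300. 246.]
 [296. 200.]
 [304. 185.]
 [315. 229.]]
```

Run:
```python
from h import *
for q in 1.633+1.2566*np.arange(5):
    P=pts([553,-106,-.421],q)[:1];print(round(q,3),P.round(),proj("top",P).round(),proj("side",P).round())
```

```text
1.633 [[ 520. -181.  165.]] [[340. 214.]] [[312. 245.]]
2.89 [[ 545. -125.   91.]] [[317. 210.]] [[305. 252.]]
4.146 [[581. -43. 126.]] [[289. 195.]] [[299. 223.]]
5.403 [[579. -48. 222.]] [[292. 189.]] [[301. 197.]]
6.659 [[ 541. -133.  246.]] [[326. 201.]] [[309. 209.]]
```

```bash
cat >> h.py <<'E'
from scipy.spatial.transform import Rotation as Ro
W=[553,-106,-.421]
def go(o,h,step=None):
    """delta in tool axes (m), turn (deg) to put finger centre at offset o toward -Y, height h above wheel centre, in its plane"""
    s=sensors.get_state();x,y,w=W;Y=np.array([-np.sin(w),np.cos(w),0]);X=np.array([np.cos(w),np.sin(w),0])
    P=np.array([x,y,170+h])-o*Y;R=Ro.from_quat(s["tool_rot"])
    G=Ro.from_matrix(np.c_[-X,Y,[0,0,-1]])
    d=s["position"]-[x,y,170]
    print("t",s["t"],"now o,h,x",(-d@Y).round(1),d[2].round(1),(d@X).round(1),"F",s["ft_force"].round(1),"delta",(R.inv().apply(P-s["position"])/1000).round(4),"turn",(R.inv()*G).as_rotvec(True).round(2))
E
python3 -m pendant '1 0 0 -.05 0 0 0; 1 0 0 -.05 0 0 0;1 0 0 -.035 0 0 0'
python3 -c "
from h import *
go(-62,180)"
```

```text
t: 0.45
position: [228.4, 603.9, 361.3]
tool_rot: [0.18, 0.984, -0.01, -0.001]
ft_force: [0.7, 0.3, 0.7]
gripper_width: 44.3
t 0.45 now o,h,x -515.3 191.3 -586.4 F [0.7 0.3 0.7] delta [-0.5584 -0.487   0.0211] turn [-1.11  0.07  3.41]
```

```bash
R="x"; python3 -m pendant '1 -.032 -.028 0 -1 0 1;1 -.032 -.028 0 0 0 1;1 -.032 -.028 0 0 0 1;1 -.032 -.028 0 0 0 0;1 -.032 -.028 0 0 0 0;1 -.032 -.028 0 0 0 0;1 -.032 -.028 0 0 0 0;1 -.032 -.028 0 0 0 0;1 -.032 -.028 0 0 0 0;1 -.032 -.028 0 0 0 0;1 -.032 -.028 0 0 0 0;1 -.032 -.028 0 0 0 0'
python3 -c "
from h import *
go(-62,180)"
```

```text
t: 1.65
position: [453.5, 136.1, 361.6]
tool_rot: [0.2, 0.98, 0.007, -0.0]
ft_force: [0.8, 0.7, 0.6]
gripper_width: -0.0
t 1.65 now o,h,x -180.3 191.6 -189.7 F [0.8 0.7 0.6] delta [-0.1875 -0.122   0.0092] turn [ 0.81 -0.21  1.08]
```

```bash
python3 -m pendant '1 -.035 -.022 0 0.8 0 1;1 -.035 -.022 0 0 0 0;1 -.035 -.022 0 0 0 0;1 -.033 -.022 0 0 0 0;1 -.030 -.020 0 0 0 0;1 -.015 -.010 0 0 0 0;1 0 0 0 0 0 0'
python3 - <<'E'
from h import *
go(-62,105)
a=optics.snapshot("top")[:,:,::-1];b=optics.snapshot("wrist")[:,:,::-1]
cv2.imwrite("pics/w1.png",b)
E
```

```text
t: 2.35
position: [576.4, -61.9, 359.1]
tool_rot: [0.213, 0.977, -0.002, -0.002]
ft_force: [0.1, 0.2, 0.0]
gripper_width: -0.0
t 2.35 now o,h,x -49.8 189.1 3.3 F [0.1 0.2 0. ] delta [0.0031 0.0125 0.0841] turn [-0.26 -0.23 -0.51]
```

View pics/w1.png

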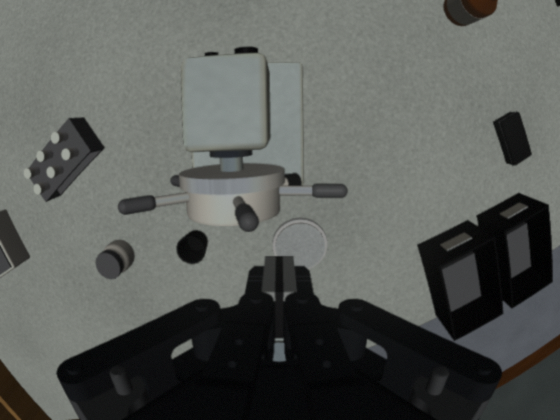

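```bash
cat >> h.py <<'E'
def wproj(P,s):
    m=optics.camera_model("wrist");T=np.linalg.inv(m["tool_from_camera"])
    p=Ro.from_quat(s["tool_rot"]).inv().apply(np.asarray(P)-s["position"])@T[:3,:3].T+T[:3,3]
    return cv2.fisheye.distortPoints((p[:,:2]/p[:,2:]).reshape(-1,1,2),m["camera_matrix"],np.zeros(4))[:,0]
E
python3 - <<'E'
from h import *
s=sensors.get_state()
print(wproj(pts(W,1.633),s).round())
for q in 1.633+1.2566*np.arange(5): print(round(q,3),wproj(pts(W,q)[:1],s).round())
b=cv2.imread("pics/w1.png");cv2.imwrite("pics/w1c.png",crop("",b,110,40,250,200,3))
E
```

```text
[[160. 189.]
 [172. 178.]
 [274. 172.]
 [344. 190.]
 [249. 221.]
 [118. 205.]]
1.633 [[160. 189.]]
2.89 [[224. 176.]]
4.146 [[295. 181.]]
5.403 [[293. 200.]]
6.659 [[183. 208.]]
```

View pics/w1c.png

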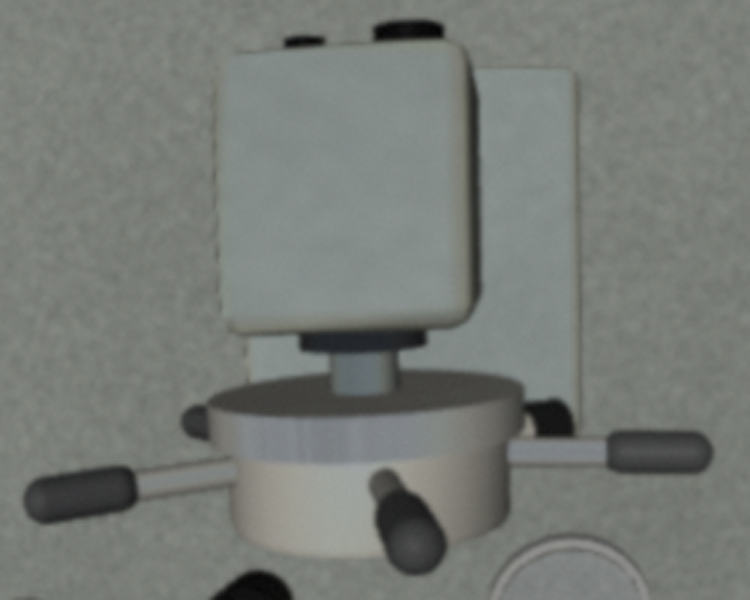

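```bash
python3 -m pendant '1 .003 .020 0 0 0 -.5;1 0 0.002 .03 0 0 0;1 0 0 .03 0 0 0;1 0 0 .024 0 0 0;1 0 0 0 0 0 0'
python3 -c "
from h import *
go(-45,100)"
```

```text
t: 2.95
position: [581.7, -19.5, 274.4]
tool_rot: [0.199, 0.98, 0.004, -0.002]
ft_force: [-0.7, 0.1, -0.0]
gripper_width: 0.3
t 2.95 now o,h,x -90.6 104.4 -9.1 F [-0.7  0.1 -0. ] delta [-0.0082 -0.0459  0.004 ] turn [ 0.42 -0.37  1.21]
```

```bash
python3 -m pendant '1 -.006 -.012 .001 0 0 1;1 -.003 -.012 .002 0 0 0;1 0 -.010 0 0 0 0;1 0 -.006 0 0 0 0;1 0 -.006 0 0 0 0;1 0 -.006 0 0 0 0;1 0 -.006 0 0 0 0'
python3 -c "
from h import *
go(-22,102);go(13,98)"
```

```text
t: 3.65
position: [569.9, -75.7, 277.4]
tool_rot: [0.205, 0.979, 0.007, 0.003]
ft_force: [0.9, 2.3, 2.9]
gripper_width: -0.0
t 3.65 now o,h,x -34.6 107.4 3.0 F [0.9 2.3 2.9] delta [ 0.0032 -0.0127  0.0052] turn [0.9  0.18 0.44]
t 3.65 now o,h,x -34.6 107.4 3.0 F [0.9 2.3 2.9] delta [ 0.0034 -0.0477  0.0086] turn [0.9  0.18 0.44]
```

```bash
python3 -m pendant '1 .001 -.006 .002 .4 0 .4;1 .001 -.006 .002 .4 0 0;1 0 -.006 .002 0 0 0;1 0 -.006 .002 0 0 0;1 0 -.006 .002 0 0 0;1 0 -.006 .002 0 0 0'
python3 -c "
from h import *
go(13,98);go(38,88)"
```

```text
t: 4.25
position: [552.2, -109.9, 264.2]
tool_rot: [0.208, 0.978, 0.0, 0.002]
ft_force: [1.3, 2.6, 1.7]
gripper_width: 0.2
t 4.25 now o,h,x 3.9 94.2 0.9 F [1.3 2.6 1.7] delta [ 0.0009 -0.0091 -0.0038] turn [0.05 0.2  0.07]
t 4.25 now o,h,x 3.9 94.2 0.9 F [1.3 2.6 1.7] delta [ 0.001  -0.0341  0.0062] turn [0.05 0.2  0.07]
```

```bash
python3 -m pendant '1 0 -.006 0 0 0 0;1 0 -.006 0 0 0 0;1 0 -.006 .001 0 0 0;1 0 -.006 .002 0 0 0;1 0 -.006 .002 0 0 0;1 0 -.006 .003 0 0 0;1 0 -.005 .004 0 0 0'
python3 -c "
from h import *
go(38,88);go(54,76)"
```

```text
t: 4.95
position: [533.0, -150.5, 250.3]
tool_rot: [0.209, 0.978, 0.0, 0.001]
ft_force: [0.5, 1.0, 1.9]
gripper_width: -0.0
t 4.95 now o,h,x 48.8 80.3 -0.0 F [0.5 1.  1.9] delta [-0.      0.0108 -0.0077] turn [0.03 0.05 0.05]
t 4.95 now o,h,x 48.8 80.3 -0.0 F [0.5 1.  1.9] delta [-0.     -0.0052  0.0042] turn [0.03 0.05 0.05]
```

```bash
python3 -m pendant '1 0 -.005 .004 0 0 0;1 0 0 0 0 0 0;1 0 .008 0 0 0 0;1 0 .002 -.04 0 0 0;1 0 0 -.04 0 0 0;1 0 .03 -.02 0 0 0;1 0 .035 0 0 0 0;1 0 .035 0 0 0 0;1 0 .02 0 0 0 0;1 0 0 0 0 0 0'
python3 - <<'E'
from h import *
go(-90,100)
s=sensors.get_state();b=optics.snapshot("wrist")[:,:,::-1]
cv2.imwrite("pics/w2.png",crop("",b,80,60,300,220,2.6))
for q in np.radians([-70,-65,-60]): print(q,wproj(pts(W,q),s).round())
E
```

```text
t: 5.95
position: [585.4, -32.3, 348.8]
tool_rot: [0.21, 0.978, -0.001, -0.001]
ft_force: [-0.3, 0.5, 0.0]
gripper_width: 0.0
t 5.95 now o,h,x -80.5 178.8 -0.6 F [-0.3  0.5  0. ] delta [-0.0006  0.0097  0.0787] turn [-0.15 -0.04 -0.11]
-1.2217304763960306 [[277. 198.]
 [261. 221.]
 [ 96. 218.]
 [125. 186.]
 [225. 173.]
 [310. 185.]]
-1.1344640137963142 [[274. 199.]
 [248. 223.]
 [ 92. 216.]
 [131. 184.]
 [232. 173.]
 [313. 187.]]
-1.0471975511965976 [[270. 201.]
 [235. 225.]
 [ 90. 213.]
 [137. 183.]
 [239. 173.]
 [316. 189.]]
```

View pics/w2.png

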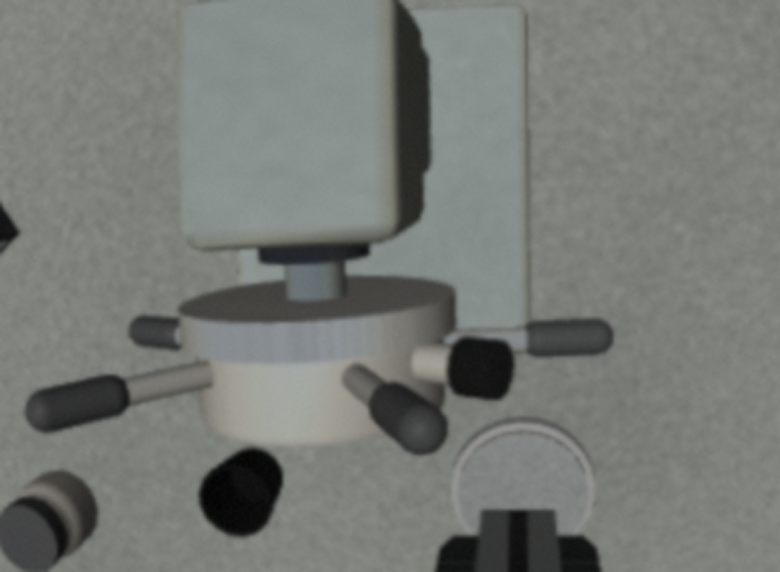

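```bash
python3 -m pendant '1 0 .010 .01 0 0 0;1 0 .002 .025 0 0 0;1 0 0 .025 0 0 0;1 0 0 .017 0 0 0;1 0 0 0 0 0 0'
python3 -c "
from h import *
go(-60,102)"
```

```text
t: 6.5
position: [587.7, -28.0, 267.2]
tool_rot: [0.215, 0.977, -0.004, -0.001]
ft_force: [-0.5, 0.1, 0.3]
gripper_width: 0.0
t 6.5 now o,h,x -85.4 97.2 -0.2 F [-0.5  0.1  0.3] delta [-0.0005 -0.0254 -0.0046] turn [-0.44 -0.04 -0.67]
```

```bash
python3 -m pendant '1 0 -.006 -.002 0 0 0;1 0 -.006 -.002 0 0 0;1 0 -.006 -.002 0 0 0;1 0 -.006 0 0 0 0;1 0 -.006 0 0 0 0;1 0 -.006 0 0 0 0;1 0 -.006 0 0 0 0'
python3 -c "
from h import *
go(-22,104)"
```

```text
t: 7.2
position: [572.9, -63.1, 282.1]
tool_rot: [0.214, 0.977, 0.003, 0.004]
ft_force: [-0.6, 3.8, 4.8]
gripper_width: -0.2
t 7.2 now o,h,x -47.3 112.1 0.7 F [-0.6  3.8  4.8] delta [ 0.0005 -0.0253  0.0078] turn [ 0.46  0.41 -0.61]
```

```bash
python3 -m pendant '1 0 -.006 .003 .2 .2 -.3;1 0 -.006 .003 .2 .2 -.3;1 0 -.006 .003 0 0 0;1 0 -.006 .002 0 0 0;1 0 -.006 .001 0 0 0;1 0 -.006 .001 0 0 0;1 0 -.006 0 0 0 0;1 0 -.006 0 0 0 0'
python3 -c "
from h import *
go(14,101);go(40.6,88.5)"
```

```text
t: 8.0
position: [561.0, -90.0, 289.2]
tool_rot: [0.202, 0.979, 0.019, 0.013]
ft_force: [-0.5, 2.3, 1.9]
gripper_width: 0.1
t 8.0 now o,h,x -17.9 119.2 0.8 F [-0.5  2.3  1.9] delta [ 0.0015 -0.0326  0.0169] turn [2.42 0.97 0.76]
t 8.0 now o,h,x -17.9 119.2 0.8 F [-0.5  2.3  1.9] delta [ 0.002  -0.0597  0.0282] turn [2.42 0.97 0.76]
```

```bash
python3 -m pendant '1 0 .002 -.02 1 .5 .4;1 0 .015 -.02 1.4 .5 .3;1 0 .03 -.02 0 0 0;1 0 .03 0 0 0 0;1 0 0 0 0 0 0'
python3 - <<'E'
from h import *
go(-60,95)
s=sensors.get_state();b=optics.snapshot("wrist")[:,:,::-1]
cv2.imwrite("pics/w3.png",crop("",b,80,60,300,220,2.6))
for q in np.radians([-65,-55,-45,-35,-25]): print(q,wproj(pts(W,q)[:2],s).round())
E
```

```text
t: 8.5
position: [591.0, -27.8, 352.1]
tool_rot: [0.214, 0.977, -0.004, 0.0]
ft_force: [-1.0, 1.3, 0.2]
gripper_width: 0.1
t 8.5 now o,h,x -86.9 182.1 2.8 F [-1.   1.3  0.2] delta [ 0.0027 -0.0264  0.0872] turn [-0.39  0.13 -0.6 ]
-1.1344640137963142 [[268. 195.]
 [240. 217.]]
-0.9599310885968813 [[259. 198.]
 [212. 221.]]
-0.7853981633974483 [[247. 201.]
 [183. 223.]]
-0.6108652381980153 [[233. 204.]
 [155. 224.]]
-0.4363323129985824 [[217. 207.]
 [131. 223.]]
```

View pics/w3.png

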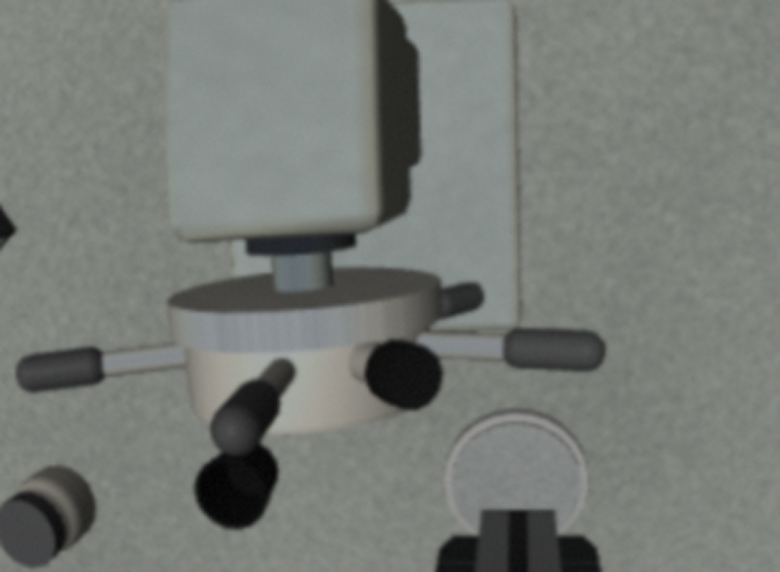

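```bash
python3 -m pendant '1 .002 -.020 0 0 0 -.5;1 0 -.016 .015 0 0 0;1 0 0 .03 0 0 0;1 0 0 .025 0 0 0;1 0 0 .006 0 0 0;1 0 0 0 0 0 0'
python3 -c "
from h import *
go(-22,98)"
```

```text
t: 9.15
position: [570.1, -77.0, 275.2]
tool_rot: [0.216, 0.976, -0.009, 0.002]
ft_force: [-0.7, -0.2, -0.2]
gripper_width: -0.3
t 9.15 now o,h,x -33.4 105.2 3.7 F [-0.7 -0.2 -0.2] delta [ 0.0036 -0.0113  0.0073] turn [-1.    0.44 -0.86]
```

```bash
python3 -m pendant '1 .002 .002 .006 -.5 .2 -.4;1 .001 0 .002 0 0 -.3;1 0 -.006 .001 0 0 0;1 0 -.006 .001 0 0 0;1 0 -.006 .001 0 0 0;1 0 -.006 .001 0 0 0;1 0 -.006 .001 0 0 0'
python3 -c "
from h import *
go(14,98);go(40.6,88.5)"
```

```text
t: 9.85
position: [558.1, -102.6, 266.0]
tool_rot: [0.209, 0.978, -0.003, 0.005]
ft_force: [-0.3, 1.5, 1.6]
gripper_width: 0.1
t 9.85 now o,h,x -5.2 96.0 3.3 F [-0.3  1.5  1.6] delta [ 0.0033 -0.0192 -0.002 ] turn [-0.2   0.68  0.01]
t 9.85 now o,h,x -5.2 96.0 3.3 F [-0.3  1.5  1.6] delta [ 0.0034 -0.0458  0.0076] turn [-0.2   0.68  0.01]
```

```bash
python3 -m pendant '1 .001 -.006 -.001 0 .3 0;1 .001 -.006 -.001 0 .3 0;1 0 -.006 0 0 0 0;1 0 -.006 .001 0 0 0;1 0 -.006 .002 0 0 0;1 0 -.003 .001 0 0 0;1 0 0 0 0 0 0'
python3 - <<'E'
from h import *
go(40.6,88.5)
s=sensors.get_state();b=optics.snapshot("wrist")[:,:,::-1]
cv2.imwrite("pics/w4.png",crop("",b,40,60,300,220,2.6))
for q in np.radians([-15,-10,-5,0]): print(q,wproj(pts(W,q)[[0,1,5]],s).round().tolist())
E
```

```text
t: 10.55
position: [540.6, -135.7, 263.3]
tool_rot: [0.21, 0.978, -0.002, -0.001]
ft_force: [0.6, 0.7, 0.4]
gripper_width: -0.1
t 10.55 now o,h,x 32.2 93.3 0.8 F [0.6 0.7 0.4] delta [ 0.0008 -0.0084  0.0048] turn [-0.22 -0.03 -0.11]
-0.2617993877991494 [[380.0, 255.0], [259.0, 285.0], [481.0, 248.0]]
-0.17453292519943295 [[368.0, 257.0], [239.0, 280.0], [478.0, 253.0]]
-0.08726646259971647 [[356.0, 258.0], [221.0, 275.0], [475.0, 258.0]]
0.0 [[343.0, 258.0], [206.0, 269.0], [469.0, 264.0]]
```

View pics/w4.png

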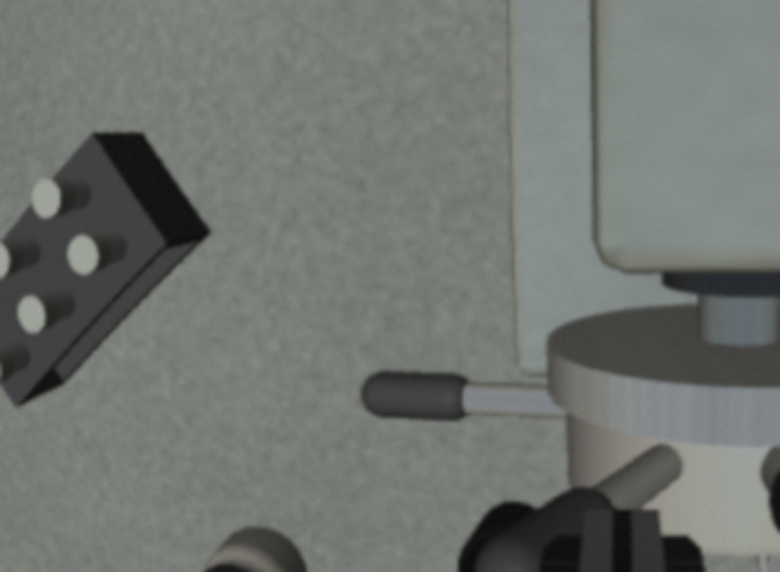

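```bash
python3 -m pendant '1 0 -.004 .002 0 0 0;1 0 -.004 .002 0 0 0;1 0 -.003 .001 0 0 0;1 0 0 0 0 0 0;1 0 0 0 0 0 0'
python3 -c "
from h import *
go(40.6,88.5)"
```

```text
t: 11.1
position: [536.0, -146.1, 258.0]
tool_rot: [0.209, 0.978, -0.002, -0.001]
ft_force: [0.0, 2.1, -0.1]
gripper_width: 0.2
t 11.1 now o,h,x 43.5 88.0 0.8 F [ 0.   2.1 -0.1] delta [ 0.0008  0.0029 -0.0005] turn [-0.22 -0.02 -0.04]
```

```bash
python3 -m pendant '1 0 .003 -.002 0 0 0;1 0 0 -.03 0 0 0;1 0 0 -.04 0 0 0;1 0 0 -.03 0 0 0;1 0 .03 0 0 0 0;1 0 .04 0 0 0 0;1 0 .04 0 0 0 0;1 0 .02 0 0 0 0;1 0 0 0 0 0 0'
python3 - <<'E'
from h import *
go(-90,180)
s=sensors.get_state();b=optics.snapshot("wrist")[:,:,::-1];t=optics.snapshot("top")[:,:,::-1];sd=optics.snapshot("side")[:,:,::-1]
cv2.imwrite("pics/f.png",np.vstack([crop("",b,80,70,300,130,2.6),np.hstack([crop("",t,265,165,100,65,3.9),crop("",sd,265,185,100,65,3.9)])]))
for q in np.radians([-10,-5,0,5]):
    P=pts(W,q)[[0,1,5]];print(q.round(2),wproj(P,s).round().tolist(),proj("top",P).round(1).tolist(),proj("side",P).round(1).tolist())
E
```

```text
t: 12.0
position: [591.7, -23.6, 364.6]
tool_rot: [0.212, 0.977, -0.004, -0.0]
ft_force: [0.1, 0.2, 0.2]
gripper_width: 0.1
t 12.0 now o,h,x -91.0 194.6 1.7 F [0.1 0.2 0.2] delta [ 0.0017 -0.0009  0.0146] turn [-0.5   0.05 -0.37]
-0.17 [[190.0, 206.0], [108.0, 215.0], [274.0, 206.0]] [[309.7, 194.2], [335.2, 202.7], [284.0, 183.2]] [[305.1, 198.6], [311.1, 204.7], [299.6, 184.3]]
-0.09 [[182.0, 206.0], [102.0, 213.0], [265.0, 208.0]] [[312.3, 195.2], [338.4, 204.5], [286.7, 183.7]] [[305.7, 199.8], [311.8, 208.3], [300.3, 183.6]]
0.0 [[174.0, 207.0], [97.0, 211.0], [254.0, 211.0]] [[314.9, 196.3], [341.3, 206.2], [289.7, 184.4]] [[306.3, 201.2], [312.5, 212.0], [301.0, 183.2]]
0.09 [[166.0, 207.0], [94.0, 209.0], [242.0, 213.0]] [[317.5, 197.4], [343.9, 207.9], [292.9, 185.3]] [[306.9, 202.8], [313.1, 215.8], [301.7, 183.1]]
```

View pics/f.png

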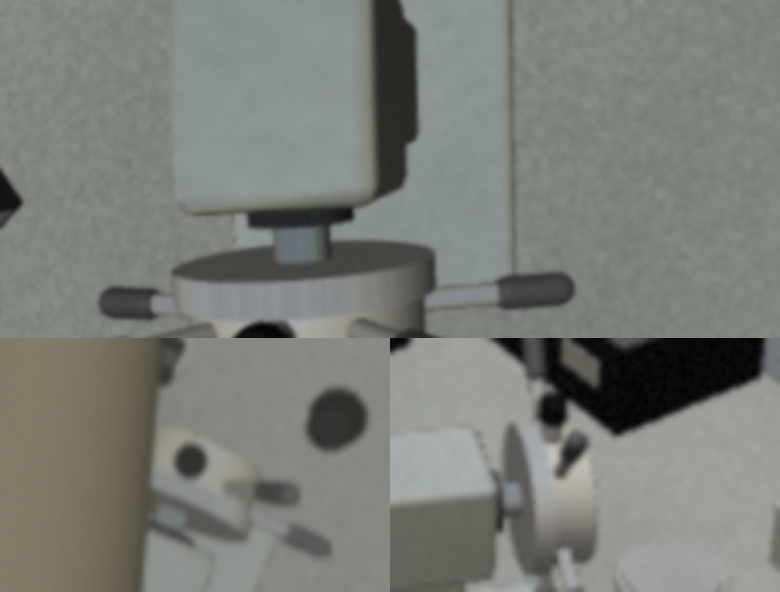

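Run:
```python
from h import *
s=sensors.get_state();b=optics.snapshot("wrist")[:,:,::-1]
c=crop("",b,80,150,240,100,3.3)
rows=[]
for q in (-5,0):
    d=c.copy()
    for p in wproj(pts(W,np.radians(q),120),s): cv2.circle(d,tuple(int(v) for v in (p-[80,150])*3.3),3,(0,0,255),-1)
    rows.append(d[:290])
cv2.imwrite("pics/g.png",np.vstack(rows))
print(wproj(pts(W,0,120),s).round(1).tolist())
```

```text
[[180.3, 206.1], [100.9, 212.0], [125.0, 182.8], [222.5, 169.0], [306.4, 178.2], [262.3, 210.1]]
```

View pics/g.png

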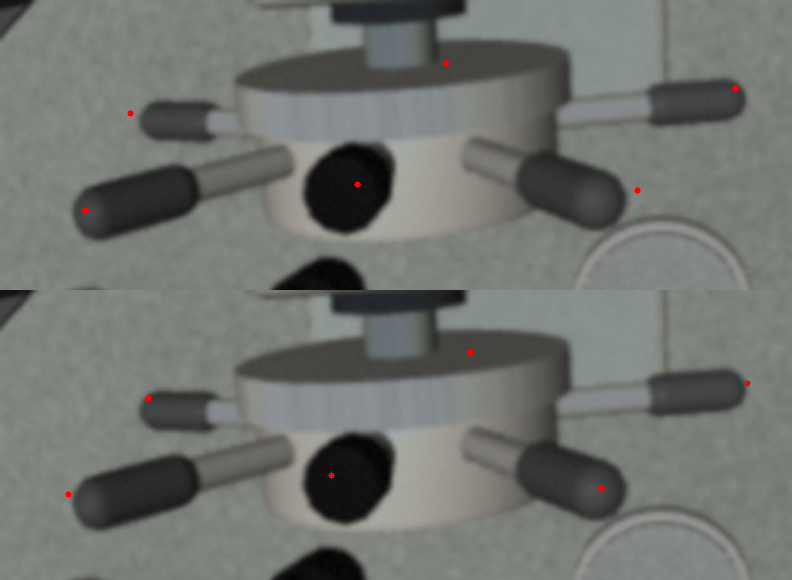

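Run:
```python
from h import *
from scipy.optimize import least_squares
s=sensors.get_state()
O=np.array([[343,192],[93,214],[142,121],[743,97],[607,202]])/3.3+[80,150]
def f(v,full=0):
    P=pts([W[0]+v[0],W[1]+v[1],W[2]+v[3]],v[2],120)
    P[:,2]+=v[4]
    return np.r_[(wproj(P,s)[[0,1,2,4,5]]-O).ravel(),np.array(v)[[0,1,4]]*.15,v[3]*20]
r=least_squares(f,[0,0,0,0,0],x_scale=[5,5,.1,.05,5]);print(r.x.round(3),r.fun.round(1))
```

```text
[ 2.998e+00 -3.589e+00 -3.100e-02  6.000e-03 -7.332e+00] [ 0.5  0.2 -2.1  0.5  2.1 -0.7 -1.6 -0.1  1.1 -0.1  0.4 -0.5 -1.1  0.1]
```

```bash
python3 -m pendant '0.5 0 .03 -.02 0 0 0;0.5 0 .04 -.02 0 0 0;0.5 0 .04 0 0 0 0;0.5 0 .02 0 0 0 0;0.5 0 0 0 0 0 0;0.5 0 0 0 0 0 0'
python3 - <<'E'
from h import *
s=sensors.get_state();print(s["t"],s["position"].round(),np.abs(s["dq"]).max().round(3),s["ft_force"].round(1))
from plant import close_job
print(close_job())
E
```

```text
t: 12.8
position: [645.0, 75.6, 405.7]
tool_rot: [0.227, 0.974, -0.009, -0.0]
ft_force: [-1.3, 0.5, 0.1]
gripper_width: 42.9
12.8 [645.  76. 406.] 0.006 [-1.3  0.5  0.1]
the job is handed in; nothing more can be done
None
```

I turned the wheel about 120° by pushing two neighbouring spokes with the closed fingertips. The filling stem now points up, the arm is drawn back clear, and I handed the job in at about 12.8 s.

- **Stem angle:** a fit to the last wrist picture put the stem about 0.03 rad (2°) short of vertical. The top and side views read between 0 and −0.05 rad. The single-point readings from the wrist camera disagreed with each other by up to about 4°. All are inside the 0.12 rad limit.
- **One slip:** during the second push the fingertip rode up to the end of the spoke and stopped pushing it. I lifted off, looked again, re-engaged lower and finished the push.
- **Forces:** the readings I took between moves during pushing stayed at or below about 6 N. I did not record the force within each move.
- **Rotator and bystanders:** the rotator's measured position differed from the first measurement by about 5 mm, which is within measuring error. The same fit put the wheel's centre 7 mm low, which I take to be calibration and pixel-reading error. The bystanders were never approached, but I did not measure them again at the end.
- **At rest:** I did not measure wheel speed. The wheel was not touched in the last 1.7 s before hand-in, and I took no picture after the final draw-back.

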